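Seal a snack tub on the hand lever press and put it with the finished ones

ROBOT

A 6-joint arm with a two-finger parallel gripper is mounted at the origin on the work surface. World frame = base frame: x ahead of the robot, y to its left, z up, the work surface at z = 0. Lengths are in m, angles in rad, forces in N, time in s.
With the tool pointing down it reaches from about 0.3 to 0.875 m from the base axis. Payload 6.4 kg.
Tool frame: the origin (TCP) lies midway between the tips of the shut fingers; the grasp point (between the pads) lies 19 mm behind it; z points along the fingers, y is the line along which they close (so a half turn about z gives the same grasp; the last joint's range is limited). The gripper opens to 85 mm and grips with 20 to 120 N. Pads are 22 mm wide; open, the fingers measure 114 mm over their backs; the gripper's body (76 mm by 85 mm) begins 54 mm behind the grasp point. The pads swing forward as they close: fully open they stand 13 mm farther back than shut.
Start: joints at [1.072, 0.181, 1.607, -0, 1.354, -0.206], TCP at [0.166, 0.551, 0.231] pointing down, gripper open.
Joint ranges: [-2.99, 2.99], [-0.89, 2.07], [0.3, 2.58], [-1.14, 4.28], [0, 2.63], [-3.12, 3.12]. Speed limits (rad/s): [2.57, 2.57, 3.01, 3.14, 3.14, 3.14].

INTERFACE

Orientations are given as a rotation vector (axis times angle).
In Python, from cell import status, eyes, r gives the robot as it stands. The module is installed in compiled form; this text tells all that it offers.
- The arm moves only by the tool move_arm, never from a script. Its argument "motion" is a list that holds one entry, the list of rows, each a list of 7 numbers: the shift along the world's x, y, z in cm, then the turn, a rotation vector about the world's x, y, z in degrees, then the closure, from -1 (fully open) to 1 (shut). In form: [[[x, y, z, rx, ry, rz, fingers], ...]]. A call has 1 to 20 rows; each row shifts and turns the commanded pose from where the row before left it; what a row does not reach is not made up. A row lasts 1/10 s, in which the tool goes at most 50 mm and 8.59 degrees, less where a joint would pass 70% of its speed; a pose out of reach is approached as far as the arm can. A call with a gripper value outside its range is refused whole. The fingers move at their own pace and stop on an object; "newtons" is the grip in N (left out, the last holds). Time passes only in rows, so rows that do not move let the fingers close. It gives the time, the measured TCP pose, the force, the opening and the grip force at its end, in the units of the state.
- status.get_obs(): the state, without advancing time (a new reading comes with each control period).
- eyes.get_image(name): name is "scene" or "top" or "wrist"; returns (picture, depth): 400x640x3 uint8, blue, green, red; 400x640 float32, m along the optical axis (not along the pixel's ray), 0 where there is no reading.
- eyes.camera_info(name): a dict with "vfov" (degrees; the focal length in pixels is half the picture's height over the tangent of half this angle, whatever the lens; pixels are square), "cx", "cy" (the principal point, pixels), "k1" (the pictures are not rectified: a ray, as slopes to the right and down, at radius r is drawn at 1 + k1 r^2 times it, then the intrinsics apply), "R" (3x3) and "t" (3): a world point X has camera coordinates R X + t. Camera axes: x right, y down, z forward; pixel columns grow to the right and rows downward; lengths in m; the calibration is good to about 2 mm. A picture is of the moment at which its call begins: read the wrist's pose just before it. camera_info takes no time and is no camera call; for the wrist camera it gives the pose at the moment of the call.
- r.job_done(): hands the job in; it is judged then, once.
The state is a dict: "time_s": time; "qpos": joint angles; "qvel": joint speeds; "effort": joint torques, N m; "eef_pos": TCP position; "tcp_rot": TCP orientation; "wrist_force": force on the tool from outside, world axes, zero at the start; "torque": the same for the moment, N m; "gripper_width": finger opening in m; "grip_force": force on a finger pad.
Only numpy, scipy, OpenCV 4.12 (cv2) and the standard library are available. Lean on these libraries where they do the work, as an engineer would, in place of code of your own. Each camera call takes 0.05 s, during which the arm holds its last target. There are 200 camera calls.

TASK

Seal the tub that is waiting under the press: pull the lever all the way down, keep it down for a full second, then ease it back up slowly by hand until it is fully home - never let it spring back. Then draw the carriage all the way out by its knob and leave it out, lift the tub from the die, and set it gently upright on the free part of the shallow tray, without knocking the two finished tubs there.

Things in the scene. Friction and masses are not known exactly. Their poses are not given: they have to be found in the camera images.
- press: hand lever tub sealer fixed to the table: white C-frame 295 mm high on a 250 x 220 mm steel base. Origin on the table under the axis of the sealing head (84 mm disc, underside 151 mm high at rest). -x is its front, where the lever points; +y the way the carriage comes out; z up. The column stands behind the head; the frame's nose, 60 mm wide, is over it, 205 to 245 mm high.
- lever (a joint): lever angle, rad: 0 = home against its stop (15 degrees above level), 0.70 = fully down at its stop (25 degrees below level). A spring returns it with about 7 N at the grip at home, 19 N at full stroke; let go, it flies up. It drives the sealing head 38 mm down onto the tub's rim.
- lever_grip (a point): middle of the black round handle at the lever's free end: 28 mm thick, 100 mm long, running along the lever (fore and aft, in the press's x-z plane), so a gripper from above closes on it along the press's y. 215 mm from the pivot; 330 mm above the table at home, 184 mm fully down.
- lever_pivot (a point): the lever's pivot, 275 mm above the table and 55 mm behind the head's axis. The lever swings about the press's y axis; the grip goes down in an arc of 215 mm radius as the joint grows.
- carriage (a joint): how far the carriage is drawn out along the press's +y, in m: 0 = under the head (start), 0.13 = fully out at its stop. It slides with about 2 N of friction and stays where it is left.
- carriage_knob (a point): pull knob of the carriage: black upright post with an 18 mm thick waist from 52 to 82 mm above the table and a 26 mm wide top that ends 99 mm high. This point is on its axis, 75 mm above the table, 140 mm along the press's +y from the die's axis. Taken from above with the gripper closing along the press's x.
- tub: the tub to be sealed: clear plastic, full of nuts, film laid on; about 90 g. 65 mm high, 50 mm wide at the foot, 60 mm under the rim; the rim is a flange 68 mm across and 5 mm thick at the top. Origin: centre of its underside, z up; at the start 48 mm above the table. It can be lifted straight out of the die by its rim.
- tray: shallow stainless tray fixed to the table, 265 mm (its x) x 165 mm (its y), walls and rolled rim 23 mm high. Origin: centre of its underside; the floor is 3 mm above. The finished tubs stand in its +x (far) half; the -x (near) half is free.
- done1: finished tub standing on the tray, same size as the tub. Origin: centre of its underside.
- done2: the other finished tub standing on the tray beside it. Origin: centre of its underside.
- die (a point): middle of the die's top edge, 108 mm above the table. The die is a split aluminium sleeve, 80 mm wide, 63 mm high, on the carriage plate (top 45 mm above the table); the tub hangs in it by its rim. It is open at the front and back (press -x and +x) in slots 35 mm wide, down to the plate, for fingers closing along the press's x.
There are look-alikes about, which are no part of the job. What is shaped like the tub but orange or red is not meant.

How it is judged:
On the way, in this order (a step that is already met when the one before it is completed fails the run):
1. the lever is pulled down to the end of its stroke and kept there for a second (value of joint lever above 0.64 rad), for 0.9 s.
2. the lever is back home (value of joint lever below 0.05 rad), for 0.2 s.
3. the carriage is drawn fully out, with the tub still upright in the die (value of joint carriage above 0.12 m and z of tub in the frame of press below 0.06 m and angle between tub's own z axis and vertical below 0.15 rad), for 0.2 s.
At the end, for the whole second after the job is handed in: The tub stands upright (within 6 degrees), at rest, flat on the tray's floor; the lever is home (within 0.05 rad) and the carriage is out (at least 110 of 130 mm) (x of tub in the frame of tray between -0.105 and 0.105 m and y of tub in the frame of tray between -0.055 and 0.055 m and z of tub in the frame of tray between -0.002 and 0.008 m and angle between tub's own z axis and vertical below 0.1 rad and linear speed of tub below 0.02 m/s and value of joint lever below 0.05 rad and value of joint carriage above 0.11 m); the robot touches nothing.
It fails at once if the lever springs back (rises faster than 1.5 rad/s, about 0.32 m/s at the grip) (velocity of joint lever below -1.5 rad/s).
It fails at once if the carriage is drawn while the head is still down (value of joint carriage above 0.015 m and value of joint lever above 0.15 rad).
It fails at once if the tub, out of the die, is dropped (falls free at more than 0.5 m/s, a drop of about 13 mm) or tipped over (angle between tub's own z axis and vertical above 0.7 rad or (linear speed of tub above 0.5 m/s and contact force between tub and the fingers below 0.05 N and horizontal distance between tub and die above 0.03 m)).
It fails at once if a finished tub is knocked (moved by more than 15 mm or tipped) (distance of any of done1, done2 from where it was at the start of the episode above 0.015 m or angle between any of done1, done2's own z axis and vertical above 0.3 rad).
It also fails if it takes over 72 s, if anything falls off the work surface, if the arm or the gripper's body presses on something with over 40 N, if the wrist force passes 120 N, or if a joint passes its speed limit or range.

## Working session

There is one attempt and no reset: what is moved stays moved. The work goes in short steps, Python scripts to look and compute and a tool call to move; the robot and the scene stay as the last step left them, time stands still between calls to the robot, and variables do not carry over. Pictures are saved under pics/ and viewed, at most 10 in all, crops included, and the job is handed in when it is done.

Besides the shell and the picture viewer there is one more tool, called after "Call:" as a command line: name --argument value ..., lists and objects as JSON in quotes. move_arm: Moves the arm, as the interface text tells. Its arguments: {"type":"object","properties":{"motion":{"type":"array"},"newtons":{"type":"number"}},"required":["motion"]}

```bash
mkdir -p pics
cat > h.py <<'E'
import numpy as np, cv2
from cell import status, eyes, r
def cam(n):
    i=eyes.camera_info(n); i['f']=200/np.tan(np.radians(i['vfov'])/2); i['R']=np.array(i['R']); i['t']=np.array(i['t']); return i
def rays(i,uv):
    uv=np.asarray(uv,float).reshape(-1,1,2)
    K=np.array([[i['f'],0,i['cx']],[0,i['f'],i['cy']],[0,0,1.]])
    s=cv2.undistortPoints(uv,K,np.array([i['k1'],0,0,0,0.])).reshape(-1,2)
    return np.c_[s,np.ones(len(s))]
def plane(i,uv,z):
    d=rays(i,uv)@i['R']; c=-i['R'].T@i['t']
    return c+d*((z-c[2])/d[:,2])[:,None]
def cloud(i,dep,uv):
    uv=np.asarray(uv); z=dep[uv[:,1],uv[:,0]]
    return (rays(i,uv)*z[:,None]-i['t'])@i['R'], z
def proj(i,X):
    K=np.array([[i['f'],0,i['cx']],[0,i['f'],i['cy']],[0,0,1.]])
    return cv2.projectPoints(np.asarray(X,float).reshape(-1,1,3),cv2.Rodrigues(i['R'])[0],i['t'],K,np.array([i['k1'],0,0,0,0.]))[0].reshape(-1,2)
def load(n):
    return np.load(f'{n}.npz',allow_pickle=True)
E
python3 - <<'E'
from h import *
for n in ['scene','top']:
    p,d=eyes.get_image(n); cv2.imwrite(f'pics/{n}0.png',p); np.savez(n,p=p,d=d)
    i=cam(n); print(n,i['f'],i['k1'],-i['R'].T@i['t'],i['R'][2], (d>0).mean())
print(status.get_obs())
E
```

```text
scene 391.59015844413807 -0.012237802145228682 [1.25325168 0.33464289 1.03637188] [-0.61040549 -0.36955818 -0.70059396] 0.99606640625
top 370.8456466114207 -0.007375523534027887 [ 0.37363673 -0.12873943  1.39905307] [ 0.11886547 -0.01273113 -0.99282875] 0.99627734375
{'time_s': 0.1, 'qpos': array([ 1.07173131e+00,  1.81488752e-01,  1.60790274e+00, -3.40037728e-06,
        1.35381458e+00, -2.06291736e-01]), 'qvel': array([-0.00093648, -0.00067502, -0.00240512,  0.00054606, -0.00072794,
       -0.00178251]), 'effort': array([ 4.17589090e-04, -4.45878339e+01, -3.52234519e+01, -3.69195168e-04,
        4.21803561e-03,  1.20318944e-05]), 'eef_pos': array([0.16568511, 0.55008956, 0.23046442]), 'tcp_rot': array([-4.58164355e-01, -3.10744307e+00,  2.37975424e-03]), 'wrist_force': array([ 0.30590314,  0.90210369, -1.09073869]), 'torque': array([-0.02322409, -0.02158209,  0.00608169]), 'grip_force': 0.0, 'gripper_width': 0.08589051027560914}
```

View pics/scene0.png

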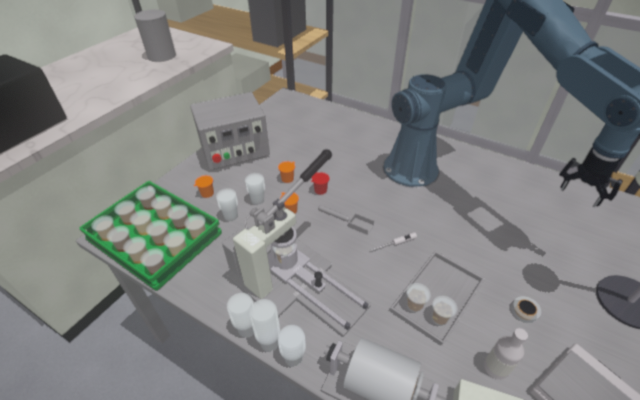

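View pics/top0.png

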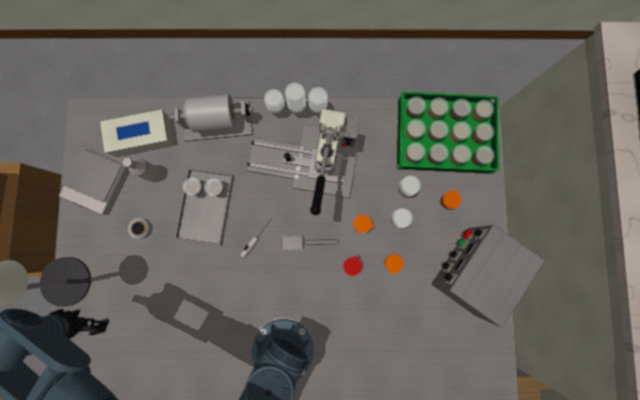

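The scene view shows the press (head ~285,235), the black grip (316,165), the knob (318,280), and the tray (437,297) with done tubs (418,295) and (443,308). In the top view these are the grip (317,195), knob (288,157), tray (205,207), and done tubs (192,187) and (214,187).

Possible look-alikes in the top view:
- **Tub:** orange cups (363,224), (452,200), (394,264); red cup (353,266); white glasses (410,186), (402,217); the green crate's tubs. The one I want is in the die under the head, at about (322,165).
- **Grip and knob:** the fork handle, the screwdriver, and the roll-holder knobs.

Next I'll measure these points and check them in a close crop.

Run:
```python
from h import *
i=cam('top'); L=load('top'); p,d=L['p'],L['d']
uv=np.stack(np.meshgrid(np.arange(640),np.arange(400)),-1).reshape(-1,2)
X,z=cloud(i,d,uv); X=X.reshape(400,640,3)
g=p.max(2)
def blob(u0,v0,u1,v1,zlo,zhi,dark=None,name=''):
    m=np.zeros((400,640),bool); m[v0:v1,u0:u1]=1
    m&=(X[...,2]>zlo)&(X[...,2]<zhi)
    if dark: m&=g<dark
    P=X[m]; v,u=np.nonzero(m)
    print(name,len(P),'px',u.mean().round(1) if len(P) else 0,v.mean().round(1) if len(P) else 0,'mean',P.mean(0).round(4),'min',P.min(0).round(3),'max',P.max(0).round(3)); return P
P=blob(300,165,335,225,.25,.45,60,'grip')
c=P[:,:2]-P[:,:2].mean(0); w,V=np.linalg.eigh(c.T@c); print('grip axis',V[:,1],np.degrees(np.arctan2(V[1,1],V[0,1])))
blob(278,148,298,167,.06,.13,70,'knob')
P=blob(180,175,203,198,.055,.09,None,'done a'); P=blob(204,175,226,198,.055,.09,None,'done b')
P=blob(170,160,240,250,.012,.045,None,'tray rim')
print('tray rect',cv2.minAreaRect(P[:,:2].astype(np.float32)))
P=blob(300,90,360,160,.235,.265,None,'frame top')
print('rect',cv2.minAreaRect(P[:,:2].astype(np.float32)))
P=blob(285,100,370,205,.004,.03,None,'base')
print('rect',cv2.minAreaRect(P[:,:2].astype(np.float32)))
cr=cv2.resize(p[80:250,170:370],None,fx=4,fy=4,interpolation=cv2.INTER_CUBIC)[:600]
cv2.imwrite('pics/crop0.png',cr)
```

```text
grip 326 px 317.7 195.5 mean [ 0.518  -0.13    0.3449] min [ 0.464 -0.149  0.323] max [ 0.581 -0.108  0.362]
grip axis [-0.98566705  0.16870228] 170.2876247947862
knob 35 px 287.2 156.0 mean [ 0.6953 -0.0214  0.0955] min [ 0.687 -0.031  0.069] max [ 0.706 -0.01   0.103]
done a 278 px 191.8 186.0 mean [0.5918 0.3251 0.0688] min [0.558 0.291 0.061] max [0.625 0.359 0.076]
done b 269 px 213.5 186.5 mean [0.5895 0.2469 0.0685] min [0.558 0.215 0.059] max [0.621 0.278 0.075]
tray rim 480 px 203.0 205.4 mean [0.527  0.2968 0.0226] min [0.379 0.191 0.012] max [0.668 0.397 0.045]
tray rect ((0.5256032347679138, 0.2950846552848816), (0.17408086359500885, 0.27274736762046814), 81.25502014160156)
frame top 716 px 330.3 130.7 mean [ 0.7412 -0.1714  0.2461] min [ 0.647 -0.219  0.236] max [ 0.816 -0.125  0.265]
rect ((0.729295551776886, -0.17403176426887512), (0.08187036216259003, 0.16928482055664062), 84.30169677734375)
base 2680 px 324.8 160.0 mean [ 0.6996 -0.1579  0.0175] min [ 0.531 -0.333  0.004] max [ 0.942 -0.004  0.03 ]
rect ((0.736458420753479, -0.16823527216911316), (0.4110097587108612, 0.3286595344543457), 0.01078358106315136)
```

View pics/crop0.png

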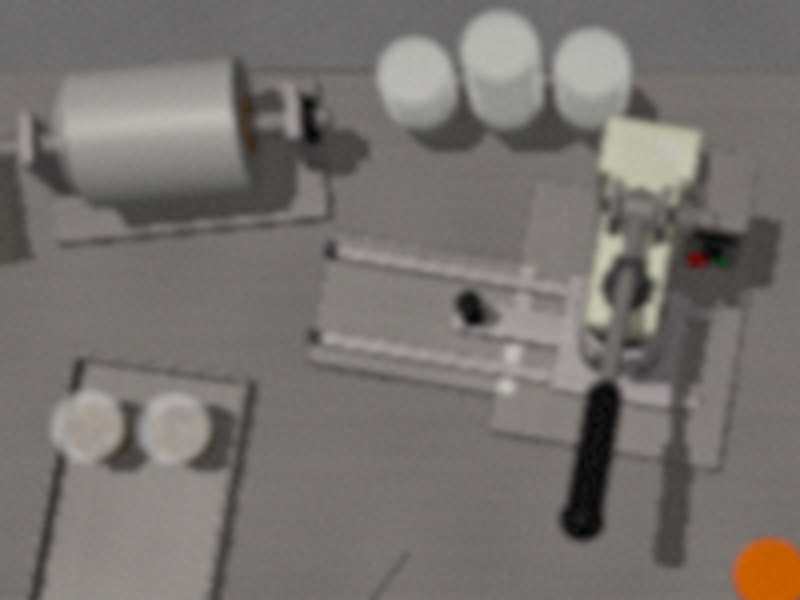

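The crop agrees with the numbers: the grip runs (600,390)→(580,525) toward the robot, the knob is at (470,308), the die and tub sit under the head at about (620,350), and the tray's near half is empty.

| Quantity | Value |
|---|---|
| Press yaw | ≈ -9.7° |
| Die, derived from knob | (0.672, -0.159) |
| Grip, predicted from die | (0.521, -0.133) |
| Grip, measured | (0.518, -0.130) |

The predicted and measured grip positions match, so I'm moving above the grip.

Call:
move_arm --motion '[[[2,-4,1.2,0,0,0.4,-1],[2,-4,1.2,0,0,0.4,-1],[2,-4,1.2,0,0,0.4,-1],[2,-4,1.2,0,0,0.4,-1],[2,-4,1.2,0,0,0.4,-1],[2,-4,1.2,0,0,0.4,-1],[2,-4,1.2,0,0,0.4,-1],[2,-4,1.2,0,0,0.4,-1],[2,-4,1.2,0,0,0.4,-1],[2,-4,1.2,0,0,0.4,-1],[2,-4,1.2,0,0,0.4,-1],[2,-4,1.2,0,0,0.4,-1],[2,-4,1.2,0,0,0.4,-1],[2,-4,1.2,0,0,0.4,-1],[2,-4,1.2,0,0,0.4,-1],[2,-4,1.2,0,0,0.4,-1],[2,-4,1.2,0,0,0.4,-1],[0,0,0,0,0,0,-1],[0,0,0,0,0,0,-1]]]' --newtons 60

```text
time_s: 2.0
eef_pos: [0.5059, -0.1301, 0.4343]
tcp_rot: [-0.276, -3.128, -0.002]
wrist_force: [-0.1, 0.2, 0.3]
gripper_width: 0.0854
grip_force: 0.0
```

Run:
```python
from h import *
i=cam('wrist'); p,d=eyes.get_image('wrist'); cv2.imwrite('pics/w1.png',p)
print(proj(i,[[.52,-.132,.33],[.6953,-.0214,.099],[.672,-.159,.113]]))
uv=np.stack(np.meshgrid(np.arange(640),np.arange(400)),-1).reshape(-1,2)
X,z=cloud(i,d,uv)
m=(p.max(2).ravel()<60)&(z>.05)&(X[:,2]>.30)&(X[:,2]<.375)&(abs(X[:,0]-.52)<.08)&(abs(X[:,1]+.13)<.05)
P=X[m]; print(len(P),P.mean(0) if len(P) else 0, P.min(0),P.max(0))
c=P[:,:2]-P[:,:2].mean(0);w,V=np.linalg.eigh(c.T@c);print(np.degrees(np.arctan2(*V[::-1,1])))
m=(p.max(2).ravel()<70)&(z>.05)&(X[:,2]>.09)&(X[:,2]<.11)&(abs(X[:,0]-.695)<.04)&(abs(X[:,1]+.0214)<.04)
P=X[m]; print(len(P),P.mean(0) if len(P) else 0)
```

```text
[[318.87448412 217.27096644]
 [405.88623402 260.40913215]
 [318.65277991 265.17997886]]
4216 [ 0.51199946 -0.12729372  0.34474903] [ 0.46221671 -0.15056268  0.32082522] [ 0.57872056 -0.10572652  0.35950584]
169.81965081540508
125 [ 0.69575703 -0.01866215  0.09645907]
```

View pics/w1.png

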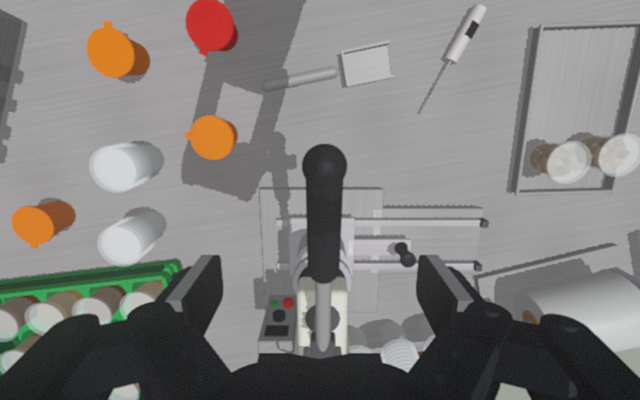

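The wrist view shows the grip (325,215) centred between the open pads and lined up with them, with the knob at (405,255). The positions agree. Next I descend onto the handle and close.

Call:
move_arm --motion '[[[1.3,-0.1,-2.6,0,0,0,-1],[0,0,-3,0,0,0,-1],[0,0,-3,0,0,0,-1],[0,0,-2,0,0,0,-1],[0,0,-2,0,0,0,-1],[0,0,0,0,0,0,-1],[0,0,0,0,0,0,1],[0,0,0,0,0,0,1],[0,0,0,0,0,0,1],[0,0,0,0,0,0,1],[0,0,0,0,0,0,1],[0,0,0,0,0,0,1],[0,0,0,0,0,0,1],[0,0,0,0,0,0,1]]]'

```text
time_s: 3.45
eef_pos: [0.5196, -0.1291, 0.3107]
tcp_rot: [0.272, 3.128, 0.003]
wrist_force: [-0.7, 6.2, 4.7]
gripper_width: 0.0265
grip_force: 58.6
```

Run:
```python
# rows following the lever arc; TCP rigidly attached, TCP start c, pivot
import numpy as np
from scipy.spatial.transform import Rotation as Ro
from h import *
o=status.get_obs(); T=o['eef_pos']; print(T,o['wrist_force'],o['gripper_width'],o['grip_force'])
yw=np.radians(-9.8); ex=np.array([np.cos(yw),np.sin(yw),0]); ey=np.array([-np.sin(yw),np.cos(yw),0])
piv=np.array([.672,-.159,.275])+.055*ex
print('axis',ey,'grip offs',(T-piv)@ex,(T-piv)@ey,(T-piv)[2])
prev=T
for a in np.radians(np.arange(4,45,4)):
    # joint grows -> grip (at -x) goes down: rotation about +y? test sign
    R=Ro.from_rotvec(-a*ey).as_matrix(); q=piv+R@(T-piv); print(np.degrees(a).round(),((q-prev)*100).round(2)); prev=q
```

```text
[ 0.51957974 -0.12908156  0.3107118 ] [-0.74955188  6.171587    4.73911987] 0.026489975587371154 58.62223505973816
axis [0.1702095 0.9854079 0.       ] grip offs -0.21028852899452075 0.003538492090032548 0.03571179531389229
4.0 [-0.2   0.03 -1.48]
8.0 [-0.09  0.02 -1.49]
12.0 [ 0.01 -0.   -1.49]
16.0 [ 0.11 -0.02 -1.48]
20.0 [ 0.21 -0.04 -1.47]
24.0 [ 0.31 -0.05 -1.45]
28.0 [ 0.41 -0.07 -1.43]
32.0 [ 0.51 -0.09 -1.4 ]
36.0 [ 0.61 -0.1  -1.36]
40.0 [ 0.7  -0.12 -1.31]
44.0 [ 0.79 -0.14 -1.26]
```

Call:
move_arm --motion '[[[-0.1,-0.15,-0.7,-0.34,-1.97,0,1],[-0.1,0,-0.75,-0.34,-1.97,0,1],[-0.05,0,-0.75,-0.34,-1.97,0,1],[-0.05,0,-0.75,-0.34,-1.97,0,1],[0,0,-1.5,-0.68,-3.94,0,1],[0.1,0,-1.5,-0.68,-3.94,0,1],[0,0,0,0,0,0,1]]]'

```text
time_s: 4.15
eef_pos: [0.518, -0.1288, 0.2506]
tcp_rot: [0.248, 2.846, -0.027]
wrist_force: [1.7, 16.0, 11.4]
gripper_width: 0.0265
grip_force: 60.8
```

Call:
move_arm --motion '[[[0.1,0.3,-1.5,-0.68,-3.94,0,1],[0.2,0,-1.5,-0.68,-3.94,0,1],[0.3,0,-1.45,-0.68,-3.94,0,1],[0.4,0,-1.45,-0.68,-3.94,0,1],[0,0,0,0,0,0,1]]]'

```text
time_s: 4.65
eef_pos: [0.5306, -0.1311, 0.1957]
tcp_rot: [0.228, 2.561, -0.068]
wrist_force: [1.5, 3.1, 16.2]
gripper_width: 0.0265
grip_force: 62.0
```

Call:
move_arm --motion '[[[0.5,-0.05,-1.4,-0.68,-3.94,0,1],[0.6,-0.1,-1.4,-0.68,-3.94,0,1],[0.15,0,-0.4,-0.17,-1,0,1],[0,0,0,0,0,0,1]]]'

```text
time_s: 5.05
eef_pos: [0.5457, -0.1339, 0.1676]
tcp_rot: [0.213, 2.401, -0.082]
wrist_force: [8.9, 6.3, 22.9]
gripper_width: 0.0263
grip_force: 62.5
```

Run:
```python
from h import *
o=status.get_obs();print(o['torque'])
i=cam('scene'); p,d=eyes.get_image('scene')
uv=np.stack(np.meshgrid(np.arange(640),np.arange(400)),-1).reshape(-1,2)
cv2.imwrite('pics/s2.png',cv2.resize(p[120:320,200:400],None,fx=3,fy=3,interpolation=cv2.INTER_CUBIC))
```

```text
[ 0.63244223 -2.82939349  0.36703673]
```

View pics/s2.png

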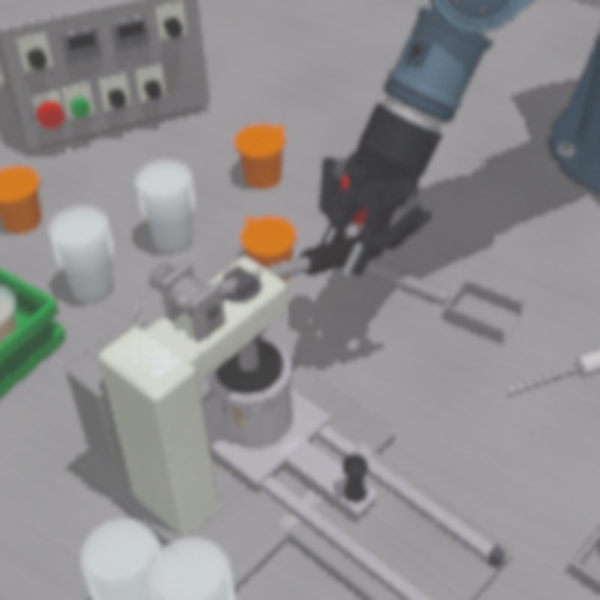

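The picture shows the lever down in the gripper, with the head seated on the tub at (250,365). I'll press slightly against the stop and hold.

Call:
move_arm --motion '[[[0.1,0,-0.3,0,0,0,1],[0,0,0,0,0,0,1],[0,0,0,0,0,0,1],[0,0,0,0,0,0,1],[0,0,0,0,0,0,1],[0,0,0,0,0,0,1],[0,0,0,0,0,0,1],[0,0,0,0,0,0,1],[0,0,0,0,0,0,1],[0,0,0,0,0,0,1],[0,0,0,0,0,0,1],[0,0,0,0,0,0,1],[0,0,0,0,0,0,1],[0,0,0,0,0,0,1],[0,0,0,0,0,0,1]]]'

```text
time_s: 6.6
eef_pos: [0.5467, -0.134, 0.1657]
tcp_rot: [0.211, 2.401, -0.084]
wrist_force: [-7.5, 8.2, 35.5]
gripper_width: 0.0263
grip_force: 64.7
```

Call:
move_arm --motion '[[[-0.1,0,0.3,0,0,0,1],[-0.15,0,0.4,0.17,1,0,1],[-0.3,0.05,0.7,0.34,1.97,0,1],[-0.3,0.05,0.7,0.34,1.97,0,1],[-0.25,0.05,0.7,0.34,1.97,0,1],[-0.25,0,0.7,0.34,1.97,0,1],[-0.2,0,0.7,0.34,1.97,0,1],[-0.2,0,0.75,0.34,1.97,0,1],[-0.15,0,0.75,0.34,1.97,0,1],[-0.15,0,0.7,0.34,1.97,0,1],[-0.1,0,0.75,0.34,1.97,0,1],[-0.1,0,0.75,0.34,1.97,0,1],[0,0,0,0,0,0,1]]]'

```text
time_s: 7.9
eef_pos: [0.5199, -0.1291, 0.2391]
tcp_rot: [0.243, 2.779, -0.042]
wrist_force: [-5.4, 4.9, 12.1]
gripper_width: 0.0262
grip_force: 62.4
```

Call:
move_arm --motion '[[[-0.1,0,0.75,0.34,1.97,0,1],[0,0,0.75,0.34,1.97,0,1],[0,0,0.75,0.34,1.97,0,1],[0,0,0.75,0.34,1.97,0,1],[0,0,0.75,0.34,1.97,0,1],[0,0,0.75,0.34,1.97,0,1],[0,0,0.75,0.34,1.97,0,1],[0,0,0.7,0.34,1.97,0,1],[0.1,0,0.6,0.34,1.97,0,1],[0.1,0,0.5,0.34,1.97,0,1],[0,0,0,0,0,0,1],[0,0,0,0,0,0,1]]]'

```text
time_s: 9.1
eef_pos: [0.5192, -0.129, 0.3078]
tcp_rot: [0.271, 3.128, -0.001]
wrist_force: [-5.9, 1.8, 10.3]
gripper_width: 0.0265
grip_force: 61.9
```

Call:
move_arm --motion '[[[0,0,0.2,0,0,0,1],[0,0,0.1,0,0,0,1],[0,0,0.1,0,0,0,1],[0,0,0.1,0,0,0,1],[0,0,0,0,0,0,1],[0,0,0,0,0,0,1]]]'

```text
time_s: 9.7
eef_pos: [0.5198, -0.1291, 0.3104]
tcp_rot: [0.272, 3.128, -0.0]
wrist_force: [5.1, -0.7, -0.3]
gripper_width: 0.0265
grip_force: 61.0
```

The TCP stopped rising at its original height and the spring load is gone, so the lever is home. I'll open, lift and swing toward the knob.

Call:
move_arm --motion '[[[0,0,0,0,0,0,-1],[0,0,0,0,0,0,-1],[0,0,0,0,0,0,-1],[0,0,0,0,0,0,-1],[0,0,0,0,0,0,-1],[0,0,0,0,0,0,-1],[0,0,2,0,0,0,-1],[0,0,3,0,0,0,-1],[0,0,3,0,0,0,-1],[0,0,2,0,0,0,-1],[-0.5,3,0,0,0,-8,-1],[-0.5,3,0,0,0,-8,-1],[0,3,0,0,0,-8,-1],[0,3,0,0,0,-8,-1],[0,3,0,0,0,-8,-1],[0,3,0,0,0,-8,-1],[0,0,0,0,0,0,-1]]]'

```text
time_s: 11.4
eef_pos: [0.5086, 0.054, 0.4106]
tcp_rot: [-1.522, -2.748, -0.002]
wrist_force: [0.5, -0.7, -1.0]
gripper_width: 0.0855
grip_force: 0.0
```

Run:
```python
from h import *
i=cam('top'); p,d=eyes.get_image('top')
uv=np.stack(np.meshgrid(np.arange(640),np.arange(400)),-1).reshape(-1,2)
X,z=cloud(i,d,uv)
m=(p.max(2).ravel()<60)&(uv[:,0]>300)&(uv[:,0]<335)&(uv[:,1]>165)&(uv[:,1]<225)&(X[:,2]>.25)&(X[:,2]<.45)
print(m.sum(),X[m].mean(0),X[m].min(0),X[m].max(0))
o=status.get_obs();print(o['eef_pos'],o['tcp_rot'],o['qpos'])
```

```text
334 [ 0.51582371 -0.12978204  0.34533008] [ 0.46363404 -0.14858332  0.32456858] [ 0.57836446 -0.10780724  0.36237989]
[0.50876901 0.05242387 0.4104453 ] [1.51699939e+00 2.75076918e+00 4.46557944e-05] [-1.29685870e-01 -5.35822136e-02  1.50117860e+00 -6.63409756e-05
  1.69375089e+00 -6.92529883e-01]
```

Call:
move_arm --motion '[[[3.7,-1.5,0,0,0,-8.4,-1],[3.7,-1.5,0,0,0,-8.4,-1],[3.7,-1.5,0,0,0,-8.4,-1],[3.7,-1.5,0,0,0,-8.4,-1],[3.8,-1.4,0,0,0,-8.4,-1],[0,0,-4,0,0,0,-1],[0,0,-4,0,0,0,-1],[0,0,-4,0,0,0,-1],[0,0,-4,0,0,0,-1],[0,0,-4,0,0,0,-1],[0,0,-4,0,0,0,-1],[0,0,0,0,0,0,-1],[0,0,0,0,0,0,-1]]]'

```text
time_s: 12.75
eef_pos: [0.6947, -0.024, 0.1702]
tcp_rot: [-2.405, -2.02, 0.002]
wrist_force: [-0.0, 0.0, 1.3]
gripper_width: 0.0855
grip_force: 0.0
```

Run:
```python
from h import *
o=status.get_obs();print(o['eef_pos'],o['tcp_rot'],o['qpos'])
i=cam('wrist'); p,d=eyes.get_image('wrist'); cv2.imwrite('pics/w2.png',p)
print(proj(i,[[.695,-.02,.099]]))
```

```text
[ 0.69474116 -0.02399402  0.17022738] [-2.40506781e+00 -2.01961441e+00  1.81414095e-03] [-2.04674765e-01  4.94950317e-01  1.32533131e+00 -2.84476820e-04
  1.32282727e+00 -3.08147367e-02]
[[319.37723517 208.06034344]]
```

View pics/w2.png

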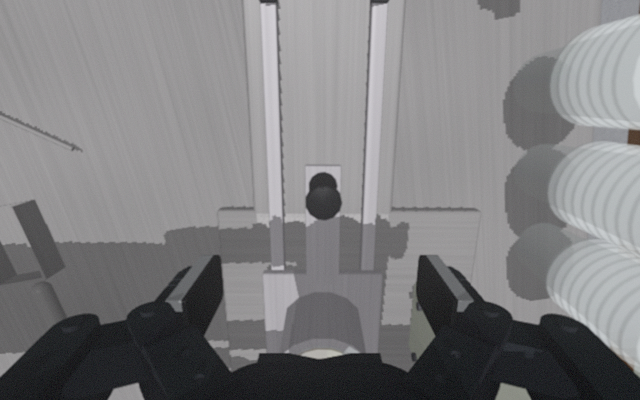

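The knob top is at (323,202), centred between the pads, and the tub's film is visible behind it at (325,352). I'll descend and grip.

Call:
move_arm --motion '[[[0.2,0.6,-3,0,0,0,-1],[0,0,-3,0,0,0,-1],[0,0,-3,0,0,0,-1],[0,0,-2.7,0,0,0,-1],[0,0,0,0,0,0,1],[0,0,0,0,0,0,1],[0,0,0,0,0,0,1],[0,0,0,0,0,0,1],[0,0,0,0,0,0,1],[0,0,0,0,0,0,1],[0,0,0,0,0,0,1],[0,0,0,0,0,0,1]]]' --newtons 40

```text
time_s: 14.0
eef_pos: [0.6985, -0.0173, 0.0563]
tcp_rot: [2.404, 2.018, 0.003]
wrist_force: [-2.2, 0.9, 7.3]
gripper_width: 0.0239
grip_force: 38.5
```

Call:
move_arm --motion '[[[0.15,0.8,0,0,0,0,1],[0.2,1.2,0,0,0,0,1],[0.2,1.2,0,0,0,0,1],[0.2,1.2,0,0,0,0,1],[0,0,0,0,0,0,1]]]'

```text
time_s: 14.5
eef_pos: [0.7066, 0.0285, 0.0563]
tcp_rot: [2.402, 2.02, 0.006]
wrist_force: [0.2, 1.5, 7.2]
gripper_width: 0.0234
grip_force: 38.9
```

Call:
move_arm --motion '[[[0.2,1.2,0,0,0,0,1],[0.2,1.2,0,0,0,0,1],[0.2,1.2,0,0,0,0,1],[0.2,1.2,0,0,0,0,1],[0.2,1.2,0,0,0,0,1],[0.2,1,0,0,0,0,1],[0.1,0.8,0,0,0,0,1],[0.1,0.6,0,0,0,0,1],[0.1,0.5,0,0,0,0,1],[0,0,0,0,0,0,1],[0,0,0,0,0,0,1],[0,0,0,0,0,0,1]]]'

```text
time_s: 15.7
eef_pos: [0.7213, 0.1108, 0.0563]
tcp_rot: [2.403, 2.014, -0.002]
wrist_force: [-3.0, -15.2, 8.9]
gripper_width: 0.0241
grip_force: 39.3
```

The knob travelled 130 mm and now pushes 15 N against its stop. Next I release, rise, move over the die, and look.

Call:
move_arm --motion '[[[0,-0.2,0,0,0,0,1],[0,0,0,0,0,0,-1],[0,0,0,0,0,0,-1],[0,0,0,0,0,0,-1],[0,0,0,0,0,0,-1],[0,0,0,0,0,0,-1],[0,0,2,0,0,0,-1],[0,0,4,0,0,0,-1],[0,0,4,0,0,0,-1],[0,0,4,0,0,0,-1],[0,-3,0,0,0,0,-1],[-0.5,-3,0,0,0,0,-1],[-0.5,-3,0,0,0,0,-1],[0,0,0,0,0,0,-1],[0,0,0,0,0,0,-1]]]'

```text
time_s: 17.2
eef_pos: [0.7094, 0.0236, 0.1932]
tcp_rot: [-2.407, -2.018, -0.0]
wrist_force: [0.4, 1.1, -0.4]
gripper_width: 0.0856
grip_force: 0.0
```

Run:
```python
from h import *
o=status.get_obs();print(o['eef_pos'],o['tcp_rot'],o['wrist_force'])
i=cam('wrist'); p,d=eyes.get_image('wrist'); cv2.imwrite('pics/w3.png',p); np.savez('w3',p=p,d=d,**{k:i[k] for k in i})
uv=np.stack(np.meshgrid(np.arange(640),np.arange(400)),-1).reshape(-1,2)
X,z=cloud(i,d,uv)
e=np.hypot(X[:,0]-.6965,X[:,1]+.028)<.06
m=e&(X[:,2]>.109)&(X[:,2]<.122)
P=X[m]; print(m.sum(),P.mean(0),P.min(0),P.max(0),cv2.minEnclosingCircle(P[:,:2].astype(np.float32)))
print(proj(i,[[.6965,-.028,.113]]))
```

```text
[0.70937797 0.02362688 0.19320581] [-2.40717034e+00 -2.01796116e+00 -2.56385710e-04] [ 0.42762624  1.12644721 -0.4117046 ]
5786 [ 0.69727294 -0.02550007  0.11212861] [ 0.66274692 -0.06499358  0.10901355] [0.73051032 0.00969835 0.11442616] ((0.7003217935562134, -0.026943039149045944), 0.03818866237998009)
[[314.87687023 276.55930959]]
```

View pics/w3.png

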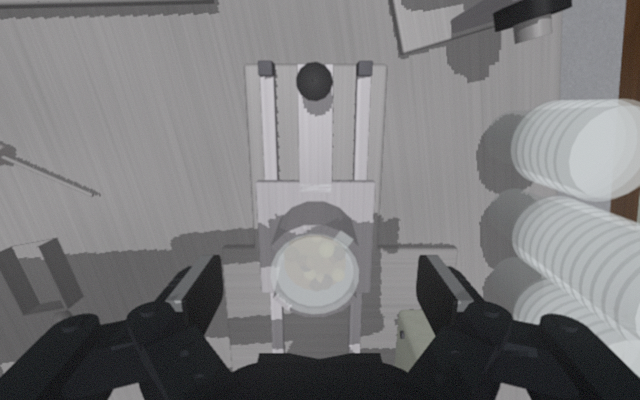

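The tub's film circle is at (316,273), and depth gives its centre as (0.697, -0.027) with radius 34 mm and height 113 mm. The carriage is out. I'll go down over the rim.

Call:
move_arm --motion '[[[-0.6,-2.5,0,0,0,0,-1],[-0.6,-2.6,0,0,0,0,-1],[0,0,-3,0,0,0,-1],[0,0,-3,0,0,0,-1],[0,0,-3,0,0,0,-1],[0,0,-2,0,0,0,-1],[0,0,0,0,0,0,-1],[0,0,0,0,0,0,1],[0,0,0,0,0,0,1],[0,0,0,0,0,0,1],[0,0,0,0,0,0,1],[0,0,0,0,0,0,1],[0,0,0,0,0,0,1]]]' --newtons 30

```text
time_s: 18.55
eef_pos: [0.6986, -0.0269, 0.085]
tcp_rot: [2.405, 2.019, 0.003]
wrist_force: [0.4, 2.3, 6.2]
gripper_width: 0.0651
grip_force: 33.8
```

Call:
move_arm --motion '[[[0,0,0.5,0,0,0,1],[0,0,1,0,0,0,1],[0,0,1,0,0,0,1],[0,0,1,0,0,0,1],[0,0,1,0,0,0,1],[0,0,1.5,0,0,0,1],[0,0,1.5,0,0,0,1],[0,0,1.5,0,0,0,1],[0,0,1.5,0,0,0,1],[0,0,0,0,0,0,1],[0,0,0,0,0,0,1]]]'

```text
time_s: 19.65
eef_pos: [0.6976, -0.027, 0.1888]
tcp_rot: [2.406, 2.019, 0.001]
wrist_force: [-0.1, -0.5, -1.4]
gripper_width: 0.0657
grip_force: 33.6
```

Run:
```python
from h import *
o=status.get_obs();print(o['eef_pos'],o['wrist_force'],o['gripper_width'])
p,d=eyes.get_image('scene'); cv2.imwrite('pics/s3.png',cv2.resize(p[120:320,250:500],None,fx=3,fy=3,interpolation=cv2.INTER_CUBIC))
```

```text
[ 0.6976234  -0.0270051   0.18880196] [-0.09857225 -0.45358663 -1.43489564] 0.06567864199688433
```

View pics/s3.png

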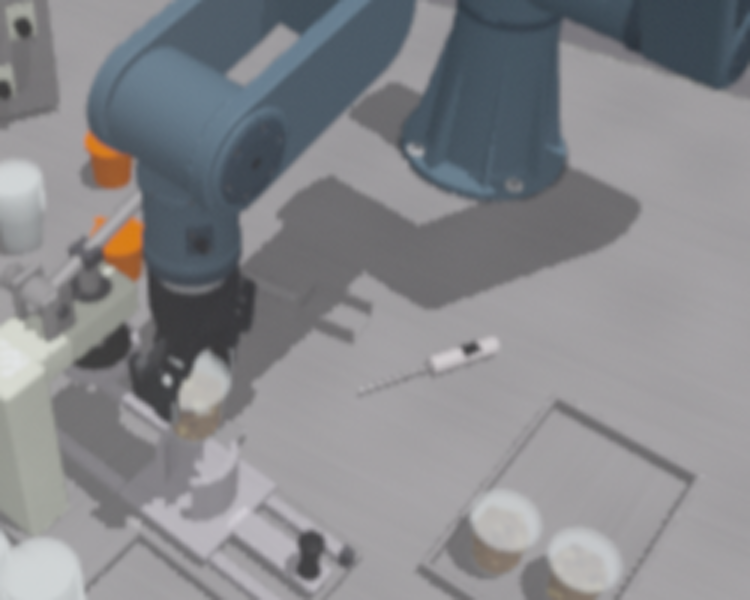

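The tub at (200,395) hangs upright, clear of the die. I'll carry it to the tray's near half, aiming for (0.457, 0.306).

Call:
move_arm --motion '[[[-0.8,1,0,0,0,0,1],[-1.4,2,0,0,0,0,1],[-2,2.8,0,0,0,0,1],[-2,2.8,0,0,0,0,1],[-2,2.8,0,0,0,0,1],[-2,2.8,0,0,0,0,1],[-2,2.8,0,0,0,0,1],[-2,2.8,0,0,0,0,1],[-2,2.8,0,0,0,0,1],[-2,2.8,0,0,0,0,1],[-2,2.8,0,0,0,0,1],[-1.8,2.5,0,0,0,0,1],[-1.2,1.6,0,0,0,0,1],[-0.8,1,0,0,0,0,1],[0,0,0,0,0,0,1],[0,0,0,0,0,0,1]]]'

```text
time_s: 21.3
eef_pos: [0.4574, 0.3057, 0.188]
tcp_rot: [2.406, 2.02, -0.001]
wrist_force: [-0.4, -0.7, -1.1]
gripper_width: 0.0654
grip_force: 33.6
```

Run:
```python
from h import *
o=status.get_obs();print(o['eef_pos'],o['wrist_force'],o['gripper_width'])
i=cam('wrist'); p,d=eyes.get_image('wrist'); cv2.imwrite('pics/w4.png',p)
yw=np.radians(-9); R=np.array([[np.cos(yw),-np.sin(yw)],[np.sin(yw),np.cos(yw)]])
C=[np.r_[np.array([.526,.295])+R@np.array(c),.023] for c in [(-.1325,-.0825),(-.1325,.0825),(.1325,-.0825),(.1325,.0825)]]
print(np.round(C,3),proj(i,C).round())
```

```text
[0.45740677 0.3057222  0.188031  ] [-0.43355161 -0.70421912 -1.05706085] 0.06535510522377667
[[0.382 0.234 0.023]
 [0.408 0.397 0.023]
 [0.644 0.193 0.023]
 [0.67  0.356 0.023]] [[260. 261.]
 [247.  93.]
 [518. 258.]
 [547.  87.]]
```

View pics/w4.png

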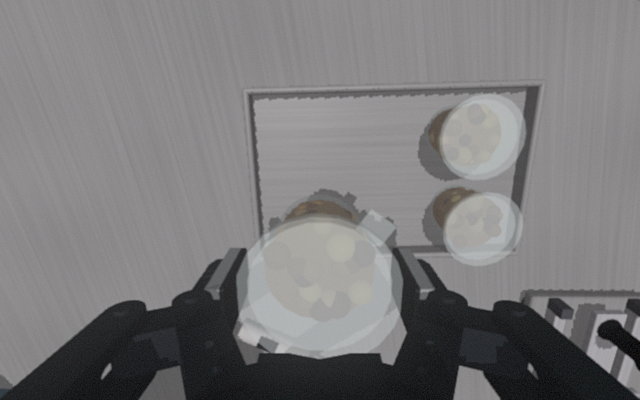

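The tray's outer corners at (247,92), (543,84) and (262,255) match my projections to within a few pixels. The done tubs at (482,135) and (480,228) are well clear, so I'll lower.

Call:
move_arm --motion '[[[0,0,-1,0,0,0,1],[0,0,-2,0,0,0,1],[0,0,-2,0,0,0,1],[0,0,-2,0,0,0,1],[0,0,-2,0,0,0,1],[0,0,-2,0,0,0,1],[0,0,-1.5,0,0,0,1],[0,0,-1,0,0,0,1],[0,0,-0.5,0,0,0,1],[0,0,-0.3,0,0,0,1],[0,0,0,0,0,0,1],[0,0,0,0,0,0,1]]]'

```text
time_s: 22.55
eef_pos: [0.458, 0.3063, 0.046]
tcp_rot: [2.406, 2.02, 0.002]
wrist_force: [-0.4, 0.4, -1.0]
gripper_width: 0.0652
grip_force: 33.6
```

Call:
move_arm --motion '[[[0,0,-0.2,0,0,0,1],[0,0,-0.2,0,0,0,1],[0,0,-0.15,0,0,0,1],[0,0,0,0,0,0,1],[0,0,0,0,0,0,1]]]'

```text
time_s: 23.05
eef_pos: [0.4576, 0.3062, 0.0402]
tcp_rot: [2.406, 2.02, 0.001]
wrist_force: [-1.8, -0.7, 3.9]
gripper_width: 0.0655
grip_force: 33.9
```

The tub is on the floor of the tray. I'll open slowly and retreat.

Call:
move_arm --motion '[[[0,0,0,0,0,0,-0.6],[0,0,0,0,0,0,-0.7],[0,0,0,0,0,0,-1],[0,0,0,0,0,0,-1],[0,0,0,0,0,0,-1],[0,0,0,0,0,0,-1],[0,0,1,0,0,0,-1],[0,0,2,0,0,0,-1],[0,0,3,0,0,0,-1],[0,0,3,0,0,0,-1],[0,0,3,0,0,0,-1],[0,0,3,0,0,0,-1],[0,0,3,0,0,0,-1],[0,0,0,0,0,0,-1],[0,0,0,0,0,0,-1],[0,0,0,0,0,0,-1]]]'

```text
time_s: 24.65
eef_pos: [0.4567, 0.3058, 0.2189]
tcp_rot: [-2.406, -2.02, 0.003]
wrist_force: [-0.3, 0.1, 0.3]
gripper_width: 0.0855
grip_force: 0.0
```

Run:
```python
from h import *
o=status.get_obs();print(o['eef_pos'],o['wrist_force'])
i=cam('wrist'); p,d=eyes.get_image('wrist'); cv2.imwrite('pics/w5.png',p)
uv=np.stack(np.meshgrid(np.arange(640),np.arange(400)),-1).reshape(-1,2)
X,z=cloud(i,d,uv)
for c in [(.457,.306),(.592,.325),(.5895,.247)]:
    m=(np.hypot(*(X[:,:2]-c).T)<.045)&(X[:,2]>.06)&(X[:,2]<.085); P=X[m]
    print(m.sum(),P.mean(0),P.min(0),P.max(0))
q,d2=eyes.get_image('scene'); cv2.imwrite('pics/s5.png',q)
j=cam('top'); p,d=eyes.get_image('top'); X,z=cloud(j,d,uv)
m=(p.max(2).ravel()<60)&(uv[:,0]>300)&(uv[:,0]<335)&(uv[:,1]>165)&(uv[:,1]<225)&(X[:,2]>.25)&(X[:,2]<.45)
print('grip',X[m].mean(0),X[m].max(0))
m=(p.max(2).ravel()<75)&(np.hypot(X[:,0]-.72,X[:,1]-.11)<.05)&(X[:,2]>.07)&(X[:,2]<.12)
print('knob',m.sum(),X[m].mean(0))
```

```text
[0.45672162 0.30575124 0.21886676] [-0.29918995  0.05719365  0.32084031]
4200 [0.45797679 0.30592277 0.06747146] [0.42370439 0.27039699 0.06303695] [0.49107361 0.33811692 0.07011963]
4921 [0.59100641 0.32897146 0.0675175 ] [0.55738149 0.28006729 0.06148956] [0.62518594 0.36306295 0.06996678]
3860 [0.5886165  0.25211966 0.06745872] [0.55534799 0.21746023 0.06148956] [0.62275401 0.28429397 0.07003278]
grip [ 0.5177775  -0.12986203  0.34513827] [ 0.57743595 -0.11073905  0.36226428]
knob 36 [0.71814712 0.10645585 0.0941863 ]
```

View pics/w5.png

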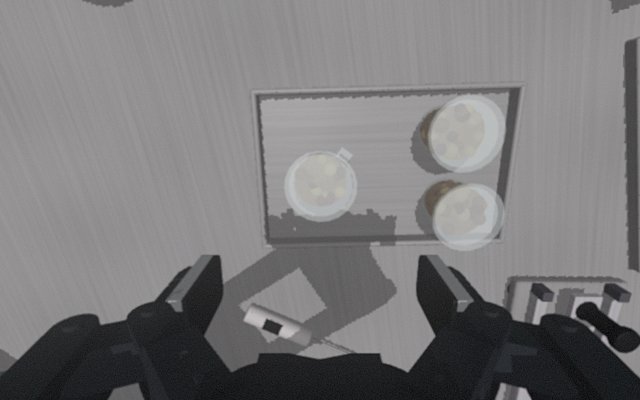

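The tub stands upright at (320,185) in the tray's free half, with its top at 67.5 mm. The done tubs at (466,133) and (467,215) haven't moved, the lever is home, the carriage is out and the arm is clear. I'll hand the job in.

```bash
python3 -c "
from cell import r
print(r.job_done())"
```

```text
the job is handed in; nothing more can be done
None
```

I handed the job in at about 25 s, with no verdict returned: the tub was sealed with the lever held down for over a second and eased home, the carriage was left fully out, and the tub stands upright on the tray's free half without the two finished tubs being knocked.

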